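Sweep the loose screw caps into their bay on the perfumer's bench

ROBOT

A 6-joint arm with a two-finger parallel gripper is mounted at the origin on the work surface. World frame = base frame: x ahead of the robot, y to its left, z up, the work surface at z = 0. Lengths are in m, angles in degrees, forces in N, time in s.
With the tool pointing down it reaches from about 0.3 to 0.75 m from the base axis. Payload 8.5 kg.
Tool frame: the origin (TCP) lies where the fingers leave the gripper's body, on its centre line; the fingertips stand 73 mm ahead of it and the grasp point (between the pads) lies 54 mm ahead of it; z points along the fingers, y is the line along which they close (so a half turn about z gives the same grasp; the last joint's range is limited). The gripper opens to 85 mm and grips with 20 to 120 N. Pads are 22 mm wide; open, the fingers measure 114 mm over their backs; the gripper's body (76 mm by 85 mm) begins 54 mm behind the grasp point. The pads swing forward as they close: fully open they stand 13 mm farther back than shut.
Start: joints at [51.664, 21.807, 74.336, -0, 83.858, -12.336], TCP at [0.241, 0.494, 0.304] pointing down, gripper open.
Joint ranges: [-178.18, 178.18], [-50.72, 133.34], [12.68, 142.11], [-81.47, 261.47], [9.98, 163.14], [-165.26, 165.26]. Speed limits (degrees/s): [136.94, 136.94, 180, 180, 180, 180].

INTERFACE

Orientations are given as [roll, pitch, yaw] about the fixed x, y, z axes, in that order (R = Rz(yaw) Ry(pitch) Rx(roll)).
In Python, from station import observe, snapshot, calibration, sign_off, recognise, landmark_of gives the robot as it stands. The module is installed in compiled form; this text tells all that it offers.
- The arm moves only by the shell command python3 -m crank 'ROWS' [FORCE]. ROWS is JSON, one flat list of numbers, 5 for each row, row after row: the opening, from 0 (shut) to 1 (fully open), then the shift along the world's x, y, z normalised to -1 to 1, where 1 is 40 mm, then the turn about the world's z normalised to -1 to 1, where 1 is 90 degrees. A call has 1 to 20 rows; each row shifts and turns the commanded pose from where the row before left it; what a row does not reach is not made up. A row lasts 1/8 s, in which the tool goes at most 62.5 mm and 10.7 degrees, less where a joint would pass 70% of its speed; a pose out of reach is approached as far as the arm can. A call with a number of a shift or a turn outside -1 to 1 is refused whole. A call with a gripper value outside its range is refused whole. The fingers move at their own pace and stop on an object; FORCE is the grip in N (left out, the last holds). Time passes only in rows, so rows that do not move let the fingers close. It gives the time, the measured TCP pose, the force, the opening and the grip force at its end, in the units of the state.
- observe(): the state, without advancing time (a new reading comes with each control period).
- snapshot(name): name is "scene" or "top" or "wrist"; returns the picture (480x640x3 uint8, red, green, blue); there is no depth.
- calibration(name): a dict with "vertical_fov" (degrees; the focal length in pixels is half the picture's height over the tangent of half this angle, whatever the lens; pixels are square), "cx", "cy" (the principal point, pixels), "k1" (the pictures are not rectified: a ray, as slopes to the right and down, at radius r is drawn at 1 + k1 r^2 times it, then the intrinsics apply), "world_from_camera" (4x4, takes a point from camera to world coordinates); the wrist camera has in their place "mount" (4x4, takes a point from camera to tool coordinates, whose origin is the TCP and whose axes are the flange's). Camera axes: x right, y up, looking along -z (the intrinsics and any distortion apply to the point x, -y, -z); pixel columns grow to the right and rows downward; lengths in m; the calibration is good to about 2 mm. A picture is of the moment at which its call begins: read the wrist's pose just before it. calibration takes no time and is no camera call.
- sign_off(): hands the job in; it is judged then, once.
Trained networks look in the newest picture that a camera, given by its name, has taken for a name from the list of things; names that differ only in an ending like _2 or _b are one class to them, and where a whole thing is asked for, a point or a joint stands for the part that bears it (a point fixed in the world has none). Each returns a list of dicts, best first, with "confidence" (0 to 1); they miss things now and then, are a little off and sometimes report something else, mostly with a low value. They report only what shows in the picture. A call takes as long as a camera call.
- recognise(thing, camera): "rect" ([centre column, centre row, width, height] in pixels, round what is visible of it).
- landmark_of(thing, camera): "position" ([column, row] in pixels: a listed point, or the origin of a listed thing).
The state is a dict: "clock": time; "joints": joint angles; "qvel": joint speeds; "tau": joint torques, N m; "ee_pos": TCP position; "eef_rot": TCP orientation; "ft_force": force on the tool from outside, world axes, zero at the start; "ft_torque": the same for the moment, N m; "grip_width": finger opening in m; "grasp_force": force on a finger pad.
Only numpy, scipy, OpenCV 4.12 (cv2) and the standard library are available. Lean on these libraries where they do the work, as an engineer would, in place of code of your own. Each camera call takes 0.05 s, during which the arm holds its last target. There are 200 camera calls.

TASK

Clear the mixing space: with the fingertips, gently sweep the three loose white screw caps across the bench into the green-floored wooden bay until every cap is completely inside it. Slide them along the bench: do not pinch them or lift them off it. Leave every bottle and the jar standing where it is.

Things in the scene. Friction and masses are not known exactly. Their poses are not given: they have to be found in the camera images.
- bay: Fixed bay: three pale wooden walls, 8 mm thick, 28 mm high, round a green floor flush with the bench (no sill). Inside 110 mm deep (its x) by 280 mm wide (its y). Origin at bench level, centre of the floor; x points from the open mouth (x = -55 mm) to the back wall (inside face x = +55 mm); side walls' inside faces y = +-140 mm; z up. Its place and yaw (within 0.2 rad) vary.
- bay_mouth (a point): Middle of the bay's open mouth, at bench level; axes as the bay's. Caps and roll-on bottles stand in one row 70 to 120 mm before the mouth (on the robot's side), about 75 mm apart along the bay's y, in any order, from y = -160 to +160 mm. Nothing stands between row and mouth, nor between row and robot.
- cap_a_mid (a point): Centre of white ribbed plastic screw cap A: a disc 30 mm in diameter and 18 mm high, 11 to 20 g, lying flat on the bench and sliding freely; this point is 9 mm above the bench. The three caps are alike.
- cap_b_mid (a point): Centre of white ribbed plastic screw cap B: a disc 30 mm in diameter and 18 mm high, 11 to 20 g, lying flat on the bench and sliding freely; this point is 9 mm above the bench. The three caps are alike.
- cap_c_mid (a point): Centre of white ribbed plastic screw cap C: a disc 30 mm in diameter and 18 mm high, 11 to 20 g, lying flat on the bench and sliding freely; this point is 9 mm above the bench. The three caps are alike.
- cap_a: The same screw cap A, origin at the centre of its underside, z up.
- cap_b: The same screw cap B, origin at the centre of its underside, z up.
- cap_c: The same screw cap C, origin at the centre of its underside, z up.
- rollon_a: Small loose amber glass roll-on bottle with a black cap, standing: 28 mm in diameter, 62 mm high, 60 g. Origin at the centre of its underside, z up. To be left alone.
- rollon_b: Small loose amber glass roll-on bottle with a black cap, standing: 28 mm in diameter, 62 mm high, 60 g. Origin at the centre of its underside, z up. To be left alone.
- amber: Loose amber glass bottle with black cap, standing beside the bay: 60 mm in diameter, 125 mm high. Origin at the centre of its underside, z up. To be left alone.
- blue: Loose blue bottle with black cap, standing on the other side of the bay: 38 mm in diameter, 95 mm high. Origin at the centre of its underside, z up. To be left alone.
- jar: Loose amber jar with metal lid, standing beyond the blue bottle: 60 mm in diameter, 50 mm high. Origin at the centre of its underside, z up. To be left alone.

How it is judged:
By the outcome, as a careful person would: the job done as asked, in the order asked, and still so for the second after the job is handed in, with the robot touching nothing.
It also fails if it takes over 54 s, if anything falls off the work surface, if the arm or the gripper's body presses on something with over 40 N, if the wrist force passes 120 N, or if a joint passes its speed limit or range.

## Working session

There is one attempt and no reset: what is moved stays moved. The work goes in short steps, Python scripts to look and compute and a shell command to move; the robot and the scene stay as the last step left them, time stands still between calls to the robot, and variables do not carry over. Pictures are saved under pics/ and viewed, at most 10 in all, crops included, and the job is handed in when it is done.

```bash
mkdir -p pics
cat > h.py <<'E'
import numpy as np, cv2
from station import *
def ray(cam,px):
    c=calibration(cam); f=240/np.tan(np.radians(c["vertical_fov"]/2))
    d=np.array([(px[0]-c["cx"])/f,(px[1]-c["cy"])/f]); u=d.copy()
    for _ in range(20): u=d/(1+c["k1"]*(u@u))
    T=np.array(c["world_from_camera"]); return T[:3,3],T[:3,:3]@np.array([u[0],-u[1],-1])
def hit(cam,px,z):
    o,d=ray(cam,px); return o+d*(z-o[2])/d[2]
Z=dict(cap_a_mid=.009)
E
python3 - <<'E'
from h import *
print(observe())
for cam in("top","scene"):
    im=snapshot(cam); cv2.imwrite(f"pics/{cam}0.png",im[:,:,::-1])
    for t in("cap_a_mid","rollon_a","bay","bay_mouth","amber","blue","jar"):
        for r in landmark_of(t,cam)[:5]:
            print(cam,t,round(r["confidence"],2),np.round(r["position"]),hit(cam,r["position"],Z.get(t,0)).round(4)[:2])
E
```

```text
{'clock': 0.0, 'joints': array([ 5.16628686e+01,  2.18404071e+01,  7.43838279e+01,  9.38674111e-05,
        8.38573874e+01, -1.23344145e+01]), 'qvel': array([-0.09201804,  0.0605789 ,  0.00834592,  0.11704381,  0.09292693,
       -0.02725712]), 'tau': array([-9.16439203e-04, -4.48474860e+01, -2.31273437e+01, -2.86290315e-04,
        4.90058665e-03, -1.73108486e-05]), 'ee_pos': array([0.24100132, 0.49418312, 0.30332261]), 'eef_rot': array([-1.79920282e+02, -1.75271087e-02,  1.53997261e+02]), 'ft_force': array([-0.42194897, -0.8024908 , -0.12095872]), 'ft_torque': array([-0.01686676, -0.0508264 , -0.01977795]), 'grasp_force': 0.0, 'grip_width': 0.08537657132248928}
top cap_a_mid 0.86 [336. 312.] [ 0.4853 -0.0399]
top cap_a_mid 0.66 [426. 308.] [ 0.4931 -0.1844]
top rollon_a 0.56 [238. 297.] [0.5107 0.1212]
top rollon_a 0.36 [495. 198.] [ 0.6759 -0.3061]
top bay 0.69 [332. 217.] [ 0.6442 -0.0346]
top bay_mouth 0.97 [333. 246.] [ 0.5954 -0.036 ]
top amber 0.78 [199. 216.] [0.6464 0.1917]
top blue 0.57 [446. 211.] [ 0.6537 -0.2248]
top jar 0.72 [495. 196.] [ 0.6794 -0.3063]
scene cap_a_mid 0.85 [287. 234.] [ 0.4859 -0.0408]
scene cap_a_mid 0.31 [241. 246.] [ 0.4986 -0.1254]
scene rollon_a 0.79 [200. 256.] [ 0.4923 -0.1931]
scene rollon_a 0.58 [373. 230.] [0.5074 0.1126]
scene rollon_a 0.39 [287. 230.] [ 0.4595 -0.0325]
scene bay 0.95 [320. 291.] [ 0.6434 -0.0409]
scene bay_mouth 0.69 [314. 273.] [ 0.5975 -0.0328]
scene amber 0.92 [454. 264.] [0.6488 0.194 ]
scene blue 0.84 [197. 322.] [ 0.6548 -0.2306]
scene jar 0.62 [136. 341.] [ 0.6688 -0.3172]
```

View pics/top0.png

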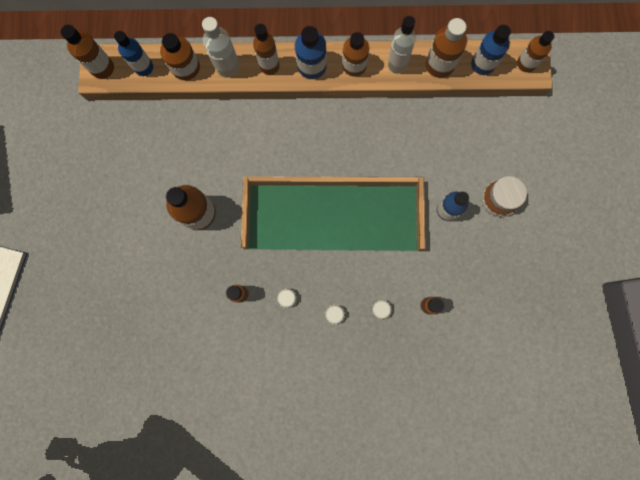

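View pics/scene0.png

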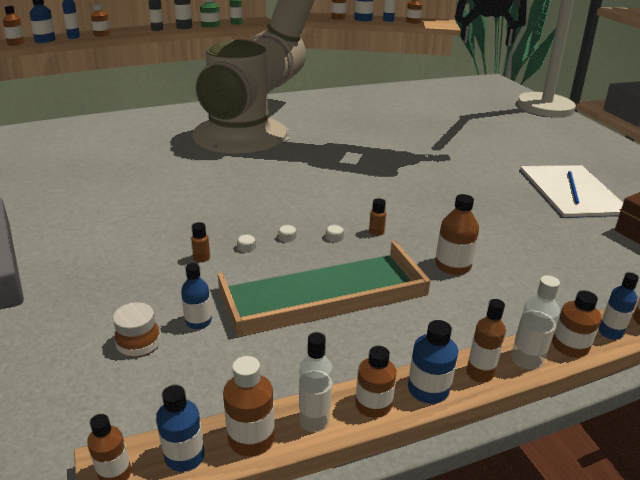

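Top view: caps at about (287,298), (335,314) and (382,309). Roll-ons stand at the row's ends, bases at (240,297) and (428,309). The bay mouth runs from (247,249) to (418,250). The scene view agrees, showing the caps at (247,243), (287,233) and (334,233). The networks missed one cap, so I'll measure by colour in both cameras.

```bash
cat >> h.py <<'E'
def caps(cam,im,box):
    x0,y0,x1,y1=box; p=im[y0:y1,x0:x1].astype(int)
    m=((p.min(2)>150)).astype(np.uint8)
    n,_,st,c=cv2.connectedComponentsWithStats(m)
    return [(c[i]+[x0,y0],int(st[i,4]),hit(cam,c[i]+[x0,y0],.015)[:2].round(4)) for i in range(1,n) if st[i,4]>25]
E
python3 - <<'E'
from h import *
for cam,b in(("top",(255,255,415,335)),("scene",(222,220,360,256))):
    im=cv2.imread(f"pics/{cam}0.png")
    for c in caps(cam,im,b): print(cam,c)
im=cv2.imread("pics/top0.png").astype(int)
g=((im[:,:,1]>im[:,:,2]+25)&(im[:,:,1]>im[:,:,0]+10)).astype(np.uint8); g[:170]=0;g[260:]=0
n,l,st,c=cv2.connectedComponentsWithStats(g); i=1+st[1:,4].argmax()
ct=max(cv2.findContours((l==i).astype(np.uint8),0,1)[0],key=len)
for p in cv2.boxPoints(cv2.minAreaRect(ct)): print("floor corner",p,hit("top",p,0)[:2].round(4))
for n,p in(("rl",(240,298)),("rr",(428,309)),("mouth tip L",(244,248)),("mouth tip R",(422,250))): print(n,hit("top",p,.028 if 'tip' in n else .005)[:2].round(4))
E
```

```text
top (array([285.59210526, 297.83333333]), 228, array([0.5084, 0.0413]))
top (array([380.98275862, 309.11637931]), 232, array([ 0.4908, -0.1116]))
top (array([333.87179487, 314.13247863]), 234, array([ 0.4827, -0.0364]))
scene (array([287.36936937, 228.71171171]), 111, array([ 0.4791, -0.038 ]))
scene (array([335.05825243, 228.57281553]), 103, array([0.5051, 0.0401]))
scene (array([246.33043478, 238.71304348]), 115, array([ 0.4878, -0.1133]))
floor corner [249.9937  248.78221] [0.59   0.1033]
floor corner [250.50896 184.89119] [0.6998 0.105 ]
floor corner [416.50623 186.22987] [ 0.6961 -0.1763]
floor corner [415.99097 250.1209 ] [ 0.5875 -0.1725]
rl [0.5083 0.1169]
rr [ 0.4912 -0.1882]
mouth tip L [0.5877 0.1082]
mouth tip R [ 0.5842 -0.1769]
```

Both cameras agree within 4 mm. The caps are at (.507,.041), (.481,-.037) and (.489,-.112). The bay mouth is at x≈.589, from y -.174 to .104, with yaw ≈ 0. I'll push straight along +x with the fingers slightly open as a two-point cradle, starting with the left cap.

```bash
python3 -m crank '[0.2,0.39,-0.94,0,0.024, 0.2,0.39,-0.94,0,0.024, 0.2,0.39,-0.94,0,0.024, 0.2,0.39,-0.94,0,0.024, 0.2,0.39,-0.94,0,0.024, 0.2,0.39,-0.94,0,0.024, 0.2,0.39,-0.94,0,0.024, 0.2,0.39,-0.94,0,0.024, 0.2,0.39,-0.94,0,0.024, 0.2,0.39,-0.94,0,0.024, 0.2,0.39,-0.94,0,0.024, 0.2,0.39,-0.94,0,0.024, 0.2,0,0,-1,0, 0.2,0,0,-1,0, 0.2,0,0,-1,0, 0.2,0,0,-1,0, 0.2,0,0,0,0]'
```

```text
clock: 2.92
ee_pos: [0.4275, 0.0432, 0.1425]
eef_rot: [180.0, -0.3, 179.9]
ft_force: [-0.7, -0.0, 1.1]
grip_width: 0.0169
grasp_force: 0.0
```

```bash
python3 -m crank '[0.2,0,-0.05,-0.5,0, 0.2,0,0,-0.5,0, 0.2,0,0,-0.4,0, 0.2,0,0,-0.2,0, 0.2,0,0,0,0, 0.2,0,0,0,0]'
python3 - <<'E'
from h import *
im=snapshot("wrist"); cv2.imwrite("pics/w1.png",im[:,:,::-1])
E
```

```text
clock: 3.68
ee_pos: [0.4287, 0.0411, 0.0807]
eef_rot: [-180.0, 0.1, 179.9]
ft_force: [-0.5, -0.2, 0.9]
grip_width: 0.0168
grasp_force: 0.0
```

View pics/w1.png

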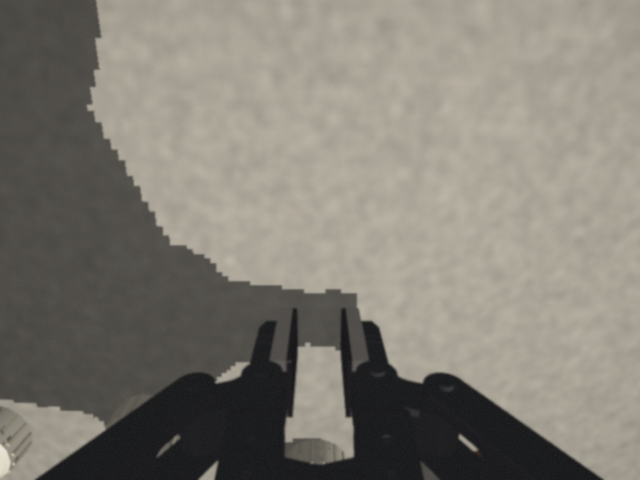

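The wrist view shows the cap centred between the fingers at about (315,455), so I'll push gently.

```bash
python3 -m crank '[0.2,0.2,0,-0.07,0, 0.2,0.25,0,0,0, 0.2,0.25,0,0,0, 0.2,0.25,0,0,0, 0.2,0.25,0,0,0, 0.2,0.25,0,0,0, 0.2,0.25,0,0,0, 0.2,0.25,0,0,0, 0.2,0.25,0,0,0, 0.2,0.25,0,0,0, 0.2,0.25,0,0,0, 0.2,0.25,0,0,0, 0.2,0.25,0,0,0, 0.2,0.25,0,0,0, 0.2,0.25,0,0,0, 0.2,0.25,0,0,0, 0.2,0.25,0,0,0, 0.2,0.25,0,0,0, 0.2,0.15,0,0,0, 0.2,0.1,0,0,0]'
python3 - <<'E'
from h import *
im=snapshot("scene"); cv2.imwrite("pics/s1.png",im[:,:,::-1])
E
```

```text
clock: 6.22
ee_pos: [0.6166, 0.0411, 0.0771]
eef_rot: [180.0, -0.0, 179.9]
ft_force: [-1.2, 0.5, -0.0]
grip_width: 0.017
grasp_force: 0.1
```

View pics/s1.png

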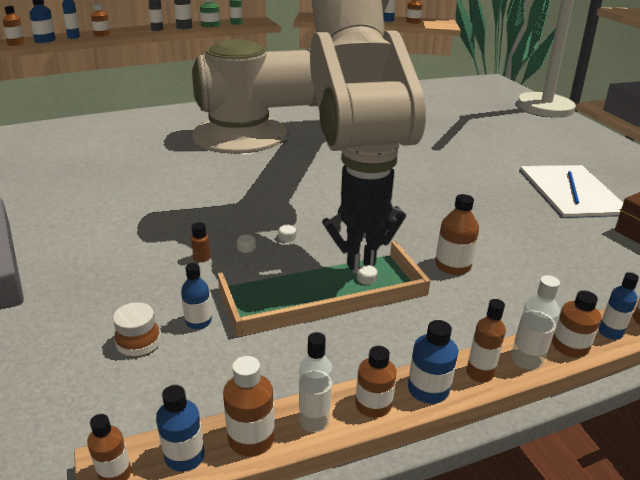

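The left cap is in the bay at (367,274). Back off, lift, and go behind the middle cap.

```bash
python3 -m crank '[0.2,-0.4,0,0,0, 0.2,-0.5,0,0,0, 0.2,0,0,1,0, 0.2,0,0,1,0, 0.2,-0.85,-0.39,0,0, 0.2,-0.85,-0.39,0,0, 0.2,-0.85,-0.39,0,0, 0.2,-0.85,-0.39,0,0, 0.2,-0.85,-0.39,0,0, 0.2,0,0,0,0, 0.2,0,0,-0.7,0, 0.2,0,0,-0.7,0, 0.2,0,0,-0.4,0, 0.2,0,0,-0.2,0, 0.2,0,0,0,0, 0.2,0,0,0,0]'
python3 - <<'E'
from h import *
im=snapshot("scene")
for c in caps("scene",im[:,:,::-1],(222,220,430,300)): print(c)
for r in landmark_of("rollon_a","scene")[:3]: print(r)
E
```

```text
clock: 8.28
ee_pos: [0.4107, -0.0369, 0.0776]
eef_rot: [-180.0, 0.1, 179.9]
ft_force: [-0.2, -0.6, 0.2]
grip_width: 0.0172
grasp_force: 0.0
(array([287.44444444, 228.78632479]), 117, array([ 0.4794, -0.038 ]))
(array([246.31147541, 238.8852459 ]), 122, array([ 0.4883, -0.1134]))
(array([367.84027778, 270.46527778]), 144, array([0.6381, 0.041 ]))
{'position': [204.3, 257.3], 'confidence': 0.94}
{'position': [373.6, 231.0], 'confidence': 0.85}
```

Cap 1 is at (.638,.041) and the roll-ons haven't moved. Push cap 2.

```bash
python3 -m crank '[0.2,0.27,0,0,0, 0.2,0.27,0,0,0, 0.2,0.27,0,0,0, 0.2,0.27,0,0,0, 0.2,0.27,0,0,0, 0.2,0.27,0,0,0, 0.2,0.27,0,0,0, 0.2,0.27,0,0,0, 0.2,0.27,0,0,0, 0.2,0.27,0,0,0, 0.2,0.27,0,0,0, 0.2,0.27,0,0,0, 0.2,0.27,0,0,0, 0.2,0.27,0,0,0, 0.2,0.27,0,0,0, 0.2,0.27,0,0,0, 0.2,0.27,0,0,0, 0.2,0.27,0,0,0, 0.2,0.2,0,0,0, 0.2,0.1,0,0,0]'
python3 -m crank '[0.2,-0.4,0,0,0, 0.2,-0.5,0,0,0, 0.2,0,0,1,0, 0.2,0,0,1,0, 0.2,-0.84,-0.38,0,0, 0.2,-0.84,-0.38,0,0, 0.2,-0.84,-0.38,0,0, 0.2,-0.84,-0.38,0,0, 0.2,-0.84,-0.38,0,0, 0.2,0,0,0,0, 0.2,0,0,-0.7,0, 0.2,0,0,-0.7,0, 0.2,0,0,-0.4,0, 0.2,0,0,-0.2,0, 0.2,0,0,0,0, 0.2,0,0,0,0]'
python3 - <<'E'
from h import *
im=snapshot("scene")
for c in caps("scene",im[:,:,::-1],(222,220,430,300)): print(c)
for r in landmark_of("rollon_a","scene")[:3]: print(r)
E
```

```text
clock: 10.88
ee_pos: [0.6171, -0.0369, 0.077]
eef_rot: [-180.0, -0.0, 179.9]
ft_force: [-0.4, -0.1, 0.4]
grip_width: 0.0172
grasp_force: 0.1
clock: 12.88
ee_pos: [0.4131, -0.1129, 0.0776]
eef_rot: [-180.0, 0.1, 179.9]
ft_force: [-0.4, -0.3, -1.1]
grip_width: 0.0169
grasp_force: 0.0
(array([246.16793893, 238.6259542 ]), 131, array([ 0.4875, -0.1134]))
(array([367.84027778, 270.46527778]), 144, array([0.6381, 0.041 ]))
(array([320.99390244, 280.37195122]), 164, array([ 0.6386, -0.0371]))
{'position': [201.2, 257.5], 'confidence': 0.74}
{'position': [373.4, 231.2], 'confidence': 0.64}
{'position': [319.2, 279.5], 'confidence': 0.47}
```

Cap 2 is in, and the tool is lined up behind cap 3.

```bash
python3 -m crank '[0.2,0.27,0,0,0, 0.2,0.27,0,0,0, 0.2,0.27,0,0,0, 0.2,0.27,0,0,0, 0.2,0.27,0,0,0, 0.2,0.27,0,0,0, 0.2,0.27,0,0,0, 0.2,0.27,0,0,0, 0.2,0.27,0,0,0, 0.2,0.27,0,0,0, 0.2,0.27,0,0,0, 0.2,0.27,0,0,0, 0.2,0.27,0,0,0, 0.2,0.27,0,0,0, 0.2,0.27,0,0,0, 0.2,0.27,0,0,0, 0.2,0.27,0,0,0, 0.2,0.27,0,0,0, 0.2,0.2,0,0,0, 0.2,0.1,0,0,0]'
python3 -m crank '[0.2,-0.4,0,0,0, 0.2,-0.5,0,0,0, 0.2,0,0,1,0, 0.2,0,0,1,0, 0.2,0,0,1,0, 0.2,-0.84,0,0.5,0, 0.2,-0.84,0,0.5,0, 0.2,-0.84,0,0.5,0, 0.2,-0.84,0,0,0, 0.2,-0.5,0,0,0, 0.2,0,0,0,0, 0.2,0,0,0,0]'
python3 - <<'E'
from h import *
im=snapshot("scene")
for c in caps("scene",im[:,:,::-1],(222,220,430,300)): print(c)
for r in landmark_of("rollon_a","scene")[:3]: print(r)
im=snapshot("top"); cv2.imwrite("pics/top2.png",im[:,:,::-1])
E
```

```text
clock: 15.48
ee_pos: [0.6195, -0.1128, 0.077]
eef_rot: [-180.0, -0.0, 179.9]
ft_force: [-0.5, -0.4, 0.7]
grip_width: 0.017
grasp_force: 0.1
clock: 16.98
ee_pos: [0.4293, -0.113, 0.2573]
eef_rot: [-180.0, 0.0, 179.9]
ft_force: [-1.2, 0.5, 0.6]
grip_width: 0.0171
grasp_force: 0.0
(array([367.85915493, 270.43661972]), 142, array([0.638 , 0.0411]))
(array([320.99367089, 280.33544304]), 158, array([ 0.6385, -0.0371]))
(array([273.01694915, 291.28248588]), 177, array([ 0.641 , -0.1136]))
{'position': [373.0, 229.0], 'confidence': 0.84}
{'position': [199.0, 256.7], 'confidence': 0.77}
```

View pics/top2.png

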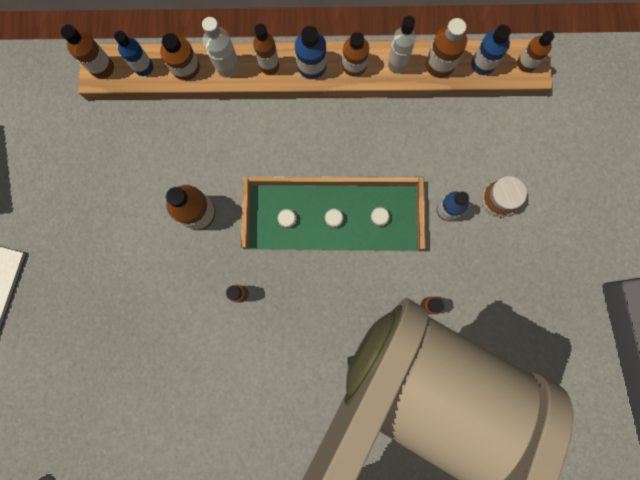

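All three caps are well inside the bay, at (287,218), (334,217) and (380,216). The roll-ons, bottles and jar stand where they did, and the arm is clear.

```bash
python3 -c "from station import sign_off; print(sign_off())"
```

```text
the job is handed in; nothing more can be done
None
```

I swept all three caps fully into the green bay without pinching or lifting them, left every bottle and the jar standing where they were, and handed the job in at about 17 s of the 54 s limit.

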